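# Load the cleaned pistons into the assembly rack in cylinder order

## Robot

A 6-joint arm with a two-finger parallel gripper is mounted at the origin on the work surface. World frame = base frame: x ahead of the robot, y to its left, z up, the work surface at z = 0. Lengths are in m, angles in degrees, forces in N, time in s.
With the tool pointing down it reaches from about 0.25 to 0.775 m from the base axis. Payload 8.9 kg.
Tool frame: the origin (TCP) lies midway between the tips of the shut fingers; the grasp point (between the pads) lies 19 mm behind it; z points along the fingers, y is the line along which they close (so a half turn about z gives the same grasp; the last joint's range is limited). The gripper opens to 85 mm and grips with 20 to 120 N. Pads are 22 mm wide; open, the fingers measure 114 mm over their backs; the gripper's body (76 mm by 85 mm) begins 54 mm behind the grasp point. The pads swing forward as they close: fully open they stand 13 mm farther back than shut.
Start: joints at [65.988, 16.656, -8.789, 64.555, 0, 82.019], TCP at [0.145, 0.505, 0.231] pointing down, gripper open.
Joint ranges: [-144.48, 144.48], [-52.06, 99.96], [-74.48, 78.29], [-112.23, 115.85], [-86.99, 84.42], [-180, 180]. Speed limits (degrees/s): [127.2, 127.2, 159.86, 180, 180, 180].

## Interface

Orientations are given as [roll, pitch, yaw] about the fixed x, y, z axes, in that order (R = Rz(yaw) Ry(pitch) Rx(roll)).
In Python, from cell import status, eyes, robot gives the robot as it stands.
- The arm moves only by the tool move_arm, never from a script. Its argument "moves" is a list of rows, each an object of numbers: "rx", "ry", "rz": the turn, a rotation vector about the tool's x, y, z in rad; "x", "y", "z": the shift along the tool's x, y, z in m; "claw": the opening, from 0 (shut) to 1 (fully open). A call has 1 to 12 rows; each row is the pose to reach, as a shift and turn from the pose commanded when the call began, along the tool's axes at that moment; what a row does not reach only later rows make up. A row lasts 1/10 s, in which the tool goes at most 50 mm and 8.59 degrees, less where a joint would pass 70% of its speed; a pose out of reach is approached as far as the arm can. A call with a gripper value outside its range is refused whole. The fingers move at their own pace and stop on an object; "force" is the grip in N (left out, the last holds). Time passes only in rows, so rows that repeat a pose let the fingers close. It gives the time, the measured TCP pose, the force, the opening and the grip force at its end, in the units of the state.
- status.state(): the state, without advancing time (a new reading comes with each control period).
- eyes.capture(name): name is "side" or "top"; returns a dict with "img" (384x512x3 uint8, red, green, blue), "z_map" (384x512 float32, m along the optical axis (not along the pixel's ray), 0 where there is no reading), "intrinsics" (3x3 intrinsics, pixels), "rvec" (rotation vector, rad) and "tvec" (3), from world to camera coordinates, as OpenCV has them. Camera axes: x right, y down, z forward; pixel columns grow to the right and rows downward; lengths in m; the calibration is good to about 2 mm. A picture is of the moment at which its call begins.
- robot.hand_in(): hands the job in; it is judged then, once.
The state is a dict: "clock": time; "q": joint angles; "qd": joint speeds; "joint_efforts": joint torques, N m; "tcp_pos": TCP position; "eef_rot": TCP orientation; "ft_force": force on the tool from outside, world axes, zero at the start; "moment": the same for the moment, N m; "finger_gap": finger opening in m; "grip_force": force on a finger pad.
Only numpy, scipy, OpenCV 4.12 (cv2) and the standard library are available. Lean on these libraries where they do the work, as an engineer would, in place of code of your own. Each camera call takes 0.05 s, during which the arm holds its last target. There are 200 camera calls.

## Task

Move the four cleaned pistons one at a time from the steel wash rack to the assembly rack, each into the seat of the colour painted on its crown, in cylinder order: red first, then yellow, then green, and blue last. Set each down gently, crown up and flat on the floor of its seat, without dropping it, and leave the ones already seated in their seats. Leave the oil bottle and the connecting rod where they are.

Things in the scene. Friction and masses are not known exactly. Their poses are not given: they have to be found in the camera images.
- piston_red: loose aluminium piston, crown up, with a red disc on the crown: cylinder 54 mm across, 48 mm tall, about 0.2 kg; origin at the centre of its underside, z up, yaw of no meaning. The four start in one straight row, 88 mm apart (each up to 5 mm off), any colour order, in pockets of a fixed steel rack (92 by 362 mm): floor 4 mm above the table, 4 mm walls rising 10 mm above that floor
- piston_yellow: loose aluminium piston, crown up, with a yellow disc on the crown: cylinder 54 mm across, 48 mm tall, about 0.2 kg; origin at the centre of its underside, z up, yaw of no meaning. The four start in one straight row, 88 mm apart (each up to 5 mm off), any colour order, in pockets of a fixed steel rack (92 by 362 mm): floor 4 mm above the table, 4 mm walls rising 10 mm above that floor
- piston_green: loose aluminium piston, crown up, with a green disc on the crown: cylinder 54 mm across, 48 mm tall, about 0.2 kg; origin at the centre of its underside, z up, yaw of no meaning. The four start in one straight row, 88 mm apart (each up to 5 mm off), any colour order, in pockets of a fixed steel rack (92 by 362 mm): floor 4 mm above the table, 4 mm walls rising 10 mm above that floor
- piston_blue: loose aluminium piston, crown up, with a blue disc on the crown: cylinder 54 mm across, 48 mm tall, about 0.2 kg; origin at the centre of its underside, z up, yaw of no meaning. The four start in one straight row, 88 mm apart (each up to 5 mm off), any colour order, in pockets of a fixed steel rack (92 by 362 mm): floor 4 mm above the table, 4 mm walls rising 10 mm above that floor
- seat_red: fixed open square seat of red plastic with black floor: 78 mm outside, 70 mm inside; origin at the centre of its underside, 12 mm above the table on a board; inner floor 4 mm, rim 14 mm above the origin; z up. The four seats stand in one straight row along their y axis, 88 mm apart, any colour order, same yaw; their x axis points across the row, with free space on both sides
- seat_yellow: fixed open square seat of yellow plastic with black floor: 78 mm outside, 70 mm inside; origin at the centre of its underside, 12 mm above the table on a board; inner floor 4 mm, rim 14 mm above the origin; z up. The four seats stand in one straight row along their y axis, 88 mm apart, any colour order, same yaw; their x axis points across the row, with free space on both sides
- seat_green: fixed open square seat of green plastic with black floor: 78 mm outside, 70 mm inside; origin at the centre of its underside, 12 mm above the table on a board; inner floor 4 mm, rim 14 mm above the origin; z up. The four seats stand in one straight row along their y axis, 88 mm apart, any colour order, same yaw; their x axis points across the row, with free space on both sides
- seat_blue: fixed open square seat of blue plastic with black floor: 78 mm outside, 70 mm inside; origin at the centre of its underside, 12 mm above the table on a board; inner floor 4 mm, rim 14 mm above the origin; z up. The four seats stand in one straight row along their y axis, 88 mm apart, any colour order, same yaw; their x axis points across the row, with free space on both sides
- oil_bottle: loose amber oil bottle with a black cap, standing, 56 mm in diameter, 130 mm tall, beyond the racks; origin at the centre of its underside. A bystander, to be left alone
- con_rod: loose steel connecting rod lying flat beyond the racks, about 145 mm long, 66 mm wide and 18 mm thick, along its y axis; origin near its middle, on its underside. A bystander, to be left alone
Not all that is in view belongs to the job. What is shaped like the piston_blue but orange or turquoise is not meant. Leave any orange look-alike of the piston_green alone.

How it is judged (in metres and radians):
On the way, in this order (a step that is already met when the one before it is completed fails the run):
1. the red piston stands in the red seat, let go (horizontal distance between piston_red and seat_red below 0.012 m and z of piston_red in the frame of seat_red between 0.001 and 0.007 m and angle between piston_red's own z axis and vertical below 0.1 rad and contact force between the fingers and piston_red below 0.05 N and linear speed of piston_red below 0.03 m/s), for 0.2 s.
2. the yellow piston stands in the yellow seat, let go, those before it still in theirs (all of step 1 and horizontal distance between piston_yellow and seat_yellow below 0.012 m and z of piston_yellow in the frame of seat_yellow between 0.001 and 0.007 m and angle between piston_yellow's own z axis and vertical below 0.1 rad and contact force between the fingers and piston_yellow below 0.05 N and linear speed of piston_yellow below 0.03 m/s), for 0.2 s.
3. the green piston stands in the green seat, let go, those before it still in theirs (all of step 2 and horizontal distance between piston_green and seat_green below 0.012 m and z of piston_green in the frame of seat_green between 0.001 and 0.007 m and angle between piston_green's own z axis and vertical below 0.1 rad and contact force between the fingers and piston_green below 0.05 N and linear speed of piston_green below 0.03 m/s), for 0.2 s.
4. the blue piston stands in the blue seat, let go, those before it still in theirs (all of step 3 and horizontal distance between piston_blue and seat_blue below 0.012 m and z of piston_blue in the frame of seat_blue between 0.001 and 0.007 m and angle between piston_blue's own z axis and vertical below 0.1 rad and contact force between the fingers and piston_blue below 0.05 N and linear speed of piston_blue below 0.03 m/s), for 0.2 s.
At the end, for the whole second after the job is handed in: Each piston stands upright (within 0.1 rad) and at rest on the floor of the seat of its colour, its axis within 12 mm of the seat's centre and its underside within 3 mm of the seat's floor, released by the fingers; oil bottle and connecting rod are within 30 mm of where they started (all of step 4 and distance of each of oil_bottle, con_rod from where it was at the start of the episode below 0.03 m); the robot touches nothing.
It fails at once if the oil bottle is disturbed (moved more than 30 mm) (distance of oil_bottle from where it was at the start of the episode above 0.03 m).
It fails at once if the connecting rod is disturbed (moved more than 30 mm) (distance of con_rod from where it was at the start of the episode above 0.03 m).
It fails at once if a piston is dropped (falls free faster than 0.7 m/s, that is from more than about 25 mm) ((linear speed of piston_red above 0.7 m/s and contact force between the fingers and piston_red below 0.02 N) or (linear speed of piston_yellow above 0.7 m/s and contact force between the fingers and piston_yellow below 0.02 N) or (linear speed of piston_green above 0.7 m/s and contact force between the fingers and piston_green below 0.02 N) or (linear speed of piston_blue above 0.7 m/s and contact force between the fingers and piston_blue below 0.02 N)).
It also fails if it takes over 106 s, if anything falls off the work surface, if the arm or the gripper's body presses on something with over 40 N, if the wrist force passes 120 N, or if a joint passes its speed limit or range.

## Working session

There is one attempt and no reset: what is moved stays moved. The work goes in short steps, Python scripts to look and compute and a tool call to move; the robot and the scene stay as the last step left them, time stands still between calls to the robot, and variables do not carry over. Pictures are saved under pics/ and viewed, at most 14 in all, crops included, and the job is handed in when it is done.

Besides the shell and the picture viewer there is one more tool, called after "Emit:" as name(argument=value, ...), one argument or row to a line, values as JSON. move_arm: Moves the arm, as the interface text tells. Its arguments: {"type":"object","properties":{"moves":{"type":"array"},"force":{"type":"number"}},"required":["moves"]}

```bash
ls; mkdir -p pics; python3 - <<'E'
from cell import status, eyes
import cv2,numpy as np
print(status.state())
for n in("top","side"):
    c=eyes.capture(n); cv2.imwrite(f"pics/{n}0.png",c["img"][...,::-1]); np.savez(f"{n}0.npz",**c)
    print(n,c["intrinsics"].tolist(),c["rvec"],c["tvec"],c["z_map"].min(),c["z_map"].max())
E
```

```text
pics
{'clock': 0.0, 'q': array([ 6.59877353e+01,  1.66887693e+01, -8.83199252e+00,  6.45556934e+01,
       -1.47673057e-03,  8.20197033e+01]), 'qd': array([ 0.12193276, -0.02574203, -0.00687394, -0.08698123, -0.0021214 ,
       -0.0804724 ]), 'joint_efforts': array([ 3.01016036e-03, -5.37141895e+01,  3.31375444e+01,  1.60234154e-02,
       -6.61262447e-05,  3.47913988e-05]), 'tcp_pos': array([0.14479957, 0.50416271, 0.23072775]), 'eef_rot': array([-1.79924080e+02, -9.15204619e-03,  1.63968027e+02]), 'ft_force': array([-0.07554844,  0.70850431,  0.07685052]), 'moment': array([ 5.23852188e-02,  4.46323991e-02, -4.11312400e-05]), 'grip_force': 0.0, 'finger_gap': 0.08531137844532724}
top [[458.08749522760786, 0.0, 255.5285613895138], [0.0, 458.08749522760786, 182.40746772475035], [0.0, 0.0, 1.0]] [ 2.15791906 -2.09788529  0.19285048] [-0.02735075  0.57553309  1.09162367] 0.0 2.1318214
side [[441.67635848106795, 0.0, 258.82656530112405], [0.0, 441.67635848106795, 195.4077456015354], [0.0, 0.0, 1.0]] [ 0.34263706 -2.76447778  1.2049771 ] [0.55202982 0.12662205 1.15595713] 0.0 3.8226173
```

View pics/top0.png

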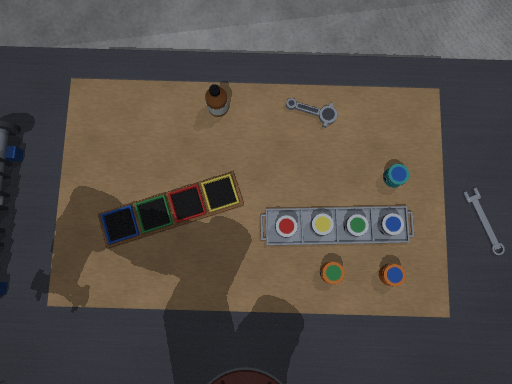

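View pics/side0.png

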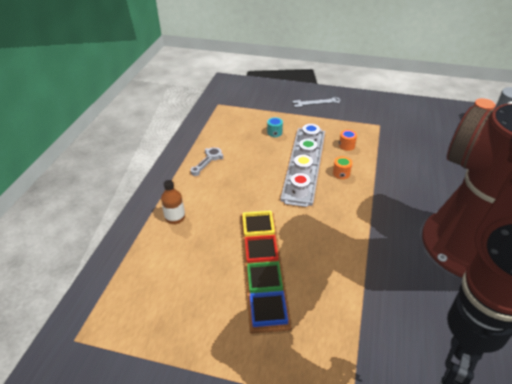

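```bash
cat > h.py <<'E'
import cv2,numpy as np
from cell import status, eyes
HUE={"red":[(0,6),(174,180)],"yellow":[(24,34)],"green":[(50,75)],"blue":[(106,128)]}
def mask(img,c):
    h=cv2.cvtColor(img,cv2.COLOR_RGB2HSV); m=0
    for a,b in HUE[c]: m=m|cv2.inRange(h,(a,140,50),(b,255,255))
    return m
def ray(c,uv,z):
    R=cv2.Rodrigues(np.array(c["rvec"],float))[0]; t=np.array(c["tvec"],float).ravel()
    d=R.T@np.linalg.inv(c["intrinsics"])@[uv[0],uv[1],1]; o=-R.T@t
    return (o+d*(z-o[2])/d[2])
def blobs(c,col,amin=40):
    m=cv2.morphologyEx(mask(c["img"],col),cv2.MORPH_CLOSE,np.ones((3,3)))
    out=[]
    for k in cv2.findContours(m,cv2.RETR_EXTERNAL,cv2.CHAIN_APPROX_NONE)[0]:
        if cv2.contourArea(k)>=amin:
            M=cv2.moments(k); r=cv2.minAreaRect(k)
            out.append((np.array([M["m10"],M["m01"]])/M["m00"],r,cv2.contourArea(k)))
    return out
E
python3 - <<'E'
from h import *
np.set_printoptions(precision=4,suppress=True)
for n in("top","side"):
    c=dict(np.load(f"{n}0.npz"))
    for col in HUE:
        for ctr,r,a in blobs(c,col):
            if a<20: continue
            z=.026 if a>400 else .052
            p=ray(c,r[0] if a>400 else ctr,z)
            if abs(p[0])>1 or abs(p[1])>.6: continue
            q=[ray(c,v,z)[:2] for v in cv2.boxPoints(r)]
            e=q[1]-q[0]; s=[np.linalg.norm(q[1]-q[0]),np.linalg.norm(q[2]-q[1])]
            u,v=ctr.astype(int); 
            print(n,col,ctr.round(1),int(a),p[:2],"sides",np.array(s),"ang",round(np.degrees(np.arctan2(e[1],e[0]))%90,1))
E
```

```text
top red [286.1 225.6] 147 [ 0.4705 -0.0891] sides [0.0345 0.0319] ang 1.6
top red [186.4 203. ] 934 [0.5227 0.1625] sides [0.0815 0.0806] ang 20.5
top yellow [322.6 223.4] 116 [ 0.4785 -0.1787] sides [0.0296 0.032 ] ang 1.6
top yellow [219.8 192.4] 894 [0.5523 0.0794] sides [0.0791 0.0798] ang 19.6
top green [333.6 272.2] 124 [ 0.3614 -0.2055] sides [0.0318 0.0302] ang 78.5
top green [358.  224.2] 111 [ 0.479  -0.2657] sides [0.0296 0.0295] ang 1.6
top green [153.2 213.4] 874 [0.4939 0.2445] sides [0.0786 0.0781] ang 18.4
top blue [394.4 274.7] 153 [ 0.3597 -0.3519] sides [0.0339 0.0331] ang 1.6
top blue [392.9 223.5] 150 [ 0.4831 -0.3515] sides [0.0345 0.032 ] ang 1.6
top blue [119.5 224.3] 936 [0.4642 0.3271] sides [0.0814 0.0789] ang 18.7
top blue [398.5 173.5] 140 [ 0.6089 -0.3688] sides [0.0327 0.0333] ang 1.6
side red [260.8 248.5] 726 [0.5209 0.1687] sides [0.0822 0.0827] ang 19.8
side red [431.9 237.1] 121 [0.1095 0.051 ] sides [0.0288 0.076 ] ang 24.5
side red [300.2 178.9] 43 [ 0.4694 -0.09  ] sides [0.029  0.0265] ang 13.8
side red [485.5 228.6] 5794 [-0.0125 -0.0935] sides [0.8456 0.2573] ang 87.8
side yellow [257.8 222.5] 619 [0.5508 0.0827] sides [0.0816 0.0842] ang 19.7
side blue [268.2 308.4] 1023 [0.4623 0.3326] sides [0.0782 0.0854] ang 20.2
```

```bash
cat >> h.py <<'E'
from scipy.spatial.transform import Rotation as Ro
SEAT={"yellow":(.5525,.0791),"red":(.5230,.1620),"green":(.4936,.2448),"blue":(.4641,.3277)}
PIS={"red":(.4705,-.0891),"yellow":(.4785,-.1787),"green":(.479,-.2657),"blue":(.4831,-.3515)}
def go(*wps):
    "way points (x,y,z,yaw) -> tool-frame shifts and turns from the present pose"
    s=status.state(); R=Ro.from_euler("xyz",s["eef_rot"],degrees=True)
    print(s["clock"],s["tcp_pos"].round(4),s["eef_rot"].round(2),s["q"].round(0))
    for w in wps:
        d=R.inv().apply(np.array(w[:3])-s["tcp_pos"]); r=(R.inv()*Ro.from_euler("xyz",[180,0,w[3]],degrees=True)).as_rotvec()
        print("xyz",d.round(4),"r",r.round(4))
E
python3 -c "
from h import *
go((*PIS['red'],.13,92.75))"
```

```text
0.1 [0.1448 0.5042 0.2308] [-1.7993e+02 -1.0000e-02  1.6397e+02] [66. 17. -9. 65. -0. 82.]
xyz [-0.4769 -0.4802  0.1013] r [-1.100e-03  6.000e-04  1.243e+00]
```

Emit:
move_arm(
  moves=[
    {"x":-0.02,"y":-0.02,"rz":0.1,"claw":1},
    {"x":-0.05,"y":-0.05,"rz":0.22,"claw":1},
    {"x":-0.08,"y":-0.08,"rz":0.34,"claw":1},
    {"x":-0.11,"y":-0.11,"rz":0.46,"claw":1},
    {"x":-0.14,"y":-0.14,"rz":0.58,"claw":1},
    {"x":-0.17,"y":-0.17,"rz":0.7,"claw":1},
    {"x":-0.2,"y":-0.2,"rz":0.82,"claw":1},
    {"x":-0.23,"y":-0.23,"rz":0.94,"claw":1},
    {"x":-0.26,"y":-0.26,"rz":1.06,"claw":1},
    {"x":-0.29,"y":-0.29,"rz":1.18,"claw":1},
    {"x":-0.32,"y":-0.32,"z":0.02,"rz":1.243,"claw":1},
    {"x":-0.34,"y":-0.34,"z":0.03,"rz":1.243,"claw":1},
  ],
  force=50,
)

```text
invalid input at $.moves[0]: expected keys rx, ry, rz, x, y, z, claw
```

```bash
python3 -c "
from h import *
go((*PIS['red'],.13,92.75))"
```

```text
0.1 [0.1448 0.5042 0.2308] [-1.7993e+02 -1.0000e-02  1.6397e+02] [66. 17. -9. 65. -0. 82.]
xyz [-0.4769 -0.4802  0.1013] r [-1.100e-03  6.000e-04  1.243e+00]
```

Emit:
move_arm(
  moves=[
    {"x":-0.02,"y":-0.02,"z":0,"rx":0,"ry":0,"rz":0.1,"claw":1},
    {"x":-0.05,"y":-0.05,"z":0,"rx":0,"ry":0,"rz":0.22,"claw":1},
    {"x":-0.08,"y":-0.08,"z":0,"rx":0,"ry":0,"rz":0.34,"claw":1},
    {"x":-0.115,"y":-0.115,"z":0,"rx":0,"ry":0,"rz":0.46,"claw":1},
    {"x":-0.15,"y":-0.15,"z":0,"rx":0,"ry":0,"rz":0.58,"claw":1},
    {"x":-0.185,"y":-0.185,"z":0,"rx":0,"ry":0,"rz":0.7,"claw":1},
    {"x":-0.22,"y":-0.22,"z":0,"rx":0,"ry":0,"rz":0.82,"claw":1},
    {"x":-0.255,"y":-0.255,"z":0,"rx":0,"ry":0,"rz":0.94,"claw":1},
    {"x":-0.29,"y":-0.29,"z":0,"rx":0,"ry":0,"rz":1.06,"claw":1},
    {"x":-0.325,"y":-0.325,"z":0.01,"rx":0,"ry":0,"rz":1.18,"claw":1},
    {"x":-0.35,"y":-0.35,"z":0.02,"rx":0,"ry":0,"rz":1.243,"claw":1},
    {"x":-0.375,"y":-0.375,"z":0.03,"rx":0,"ry":0,"rz":1.243,"claw":1},
  ],
  force=50,
)

```text
clock: 1.3
tcp_pos: [0.4023, 0.0387, 0.2009]
eef_rot: [180.0, -0.0, 92.5]
ft_force: [0.5, 0.7, 0.8]
finger_gap: 0.0853
grip_force: 0.0
```

```bash
python3 -c "
from h import *
go((*PIS['red'],.13,92.75))"
```

```text
1.3 [0.4023 0.0387 0.2009] [179.99  -0.    92.55] [ -5.   5. -29.  57.   0.  83.]
xyz [-0.1307  0.0624  0.0709] r [ 0.0001 -0.     -0.0036]
```

Emit:
move_arm(
  moves=[
    {"x":-0.035,"y":0.017,"z":0.02,"rx":0,"ry":0,"rz":0,"claw":1},
    {"x":-0.07,"y":0.034,"z":0.04,"rx":0,"ry":0,"rz":0,"claw":1},
    {"x":-0.105,"y":0.05,"z":0.06,"rx":0,"ry":0,"rz":0,"claw":1},
    {"x":-0.131,"y":0.062,"z":0.08,"rx":0,"ry":0,"rz":0,"claw":1},
    {"x":-0.131,"y":0.062,"z":0.1,"rx":0,"ry":0,"rz":0,"claw":1},
    {"x":-0.131,"y":0.062,"z":0.1,"rx":0,"ry":0,"rz":0,"claw":1},
    {"x":-0.131,"y":0.062,"z":0.1,"rx":0,"ry":0,"rz":0,"claw":1},
  ],
)

```text
clock: 2.0
tcp_pos: [0.4694, -0.0869, 0.1013]
eef_rot: [-179.9, -0.0, 92.8]
ft_force: [-0.3, 0.1, -0.1]
finger_gap: 0.0852
grip_force: 0.0
```

```bash
python3 -c "
from h import *
c=eyes.capture('top'); cv2.imwrite('pics/a.png',cv2.resize(c['img'][...,::-1],(768,576))); 
go((*PIS['red'],.022,92.75),(*PIS['red'],.13,92.75))"
```

```text
2.05 [ 0.47   -0.0869  0.102 ] [179.99  -0.    92.78] [-19.  18. -28.  44.   0.  68.]
xyz [-0.0022  0.0004  0.08  ] r [ 0.0001 -0.      0.0006]
xyz [-0.0022  0.0004 -0.028 ] r [ 0.0001 -0.      0.0006]
```

View pics/a.png

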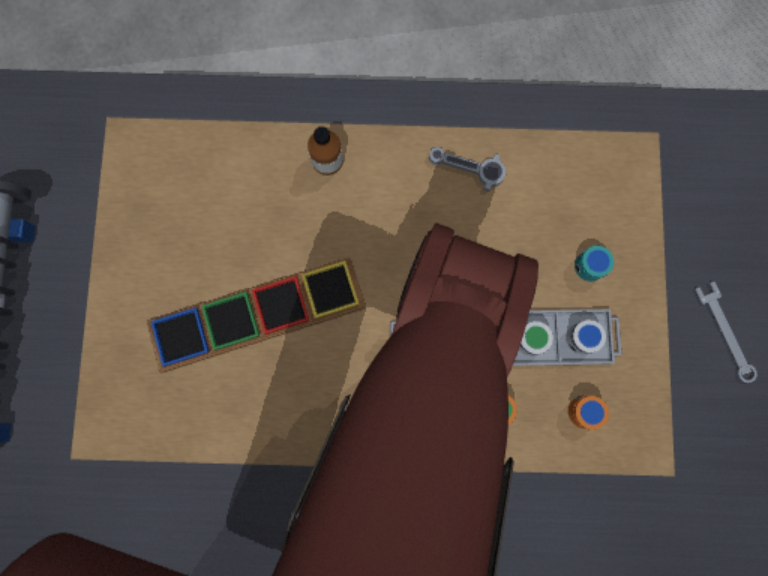

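Emit:
move_arm(
  moves=[
    {"x":-0.002,"y":0,"z":0.02,"rx":0,"ry":0,"rz":0,"claw":1},
    {"x":-0.002,"y":0,"z":0.045,"rx":0,"ry":0,"rz":0,"claw":1},
    {"x":-0.002,"y":0,"z":0.065,"rx":0,"ry":0,"rz":0,"claw":1},
    {"x":-0.002,"y":0,"z":0.08,"rx":0,"ry":0,"rz":0,"claw":1},
    {"x":-0.002,"y":0,"z":0.08,"rx":0,"ry":0,"rz":0,"claw":1},
    {"x":-0.002,"y":0,"z":0.08,"rx":0,"ry":0,"rz":0,"claw":0.4},
    {"x":-0.002,"y":0,"z":0.08,"rx":0,"ry":0,"rz":0,"claw":0.4},
    {"x":-0.002,"y":0,"z":0.08,"rx":0,"ry":0,"rz":0,"claw":0.4},
    {"x":-0.002,"y":0,"z":0.08,"rx":0,"ry":0,"rz":0,"claw":0.4},
    {"x":-0.002,"y":0,"z":0.08,"rx":0,"ry":0,"rz":0,"claw":0.4},
    {"x":-0.002,"y":0,"z":0.08,"rx":0,"ry":0,"rz":0,"claw":0.4},
  ],
  force=50,
)

```text
clock: 3.15
tcp_pos: [0.4711, -0.0894, 0.0229]
eef_rot: [179.9, 0.0, 92.8]
ft_force: [-1.9, 1.3, 10.8]
finger_gap: 0.0528
grip_force: 50.8
```

```bash
python3 -c "
from h import *
go((*PIS['red'],.15,92.75),(*SEAT['red'],.13,109.6))"
```

```text
3.15 [ 0.4711 -0.0894  0.0229] [1.7987e+02 4.0000e-02 9.2760e+01] [-20.  25. -33.  32.   0.  68.]
xyz [ 0.0003 -0.0003 -0.1271] r [0.0023 0.0007 0.0002]
xyz [ 0.2486  0.0642 -0.1071] r [ 0.0022  0.001  -0.2938]
```

Emit:
move_arm(
  moves=[
    {"x":0,"y":0,"z":-0.015,"rx":0,"ry":0,"rz":0,"claw":0.4},
    {"x":0,"y":0,"z":-0.04,"rx":0,"ry":0,"rz":0,"claw":0.4},
    {"x":0,"y":0,"z":-0.07,"rx":0,"ry":0,"rz":0,"claw":0.4},
    {"x":0.01,"y":0.002,"z":-0.095,"rx":0,"ry":0,"rz":0,"claw":0.4},
    {"x":0.035,"y":0.01,"z":-0.107,"rx":0,"ry":0,"rz":-0.05,"claw":0.4},
    {"x":0.07,"y":0.02,"z":-0.107,"rx":0,"ry":0,"rz":-0.1,"claw":0.4},
    {"x":0.105,"y":0.03,"z":-0.107,"rx":0,"ry":0,"rz":-0.15,"claw":0.4},
    {"x":0.14,"y":0.04,"z":-0.107,"rx":0,"ry":0,"rz":-0.2,"claw":0.4},
    {"x":0.175,"y":0.05,"z":-0.107,"rx":0,"ry":0,"rz":-0.25,"claw":0.4},
    {"x":0.21,"y":0.058,"z":-0.107,"rx":0,"ry":0,"rz":-0.294,"claw":0.4},
    {"x":0.235,"y":0.062,"z":-0.107,"rx":0,"ry":0,"rz":-0.294,"claw":0.4},
    {"x":0.2486,"y":0.0642,"z":-0.107,"rx":0,"ry":0,"rz":-0.294,"claw":0.4},
  ],
)

```text
clock: 4.35
tcp_pos: [0.5225, 0.1641, 0.129]
eef_rot: [179.9, -0.0, 109.7]
ft_force: [0.2, -0.1, -0.7]
finger_gap: 0.0525
grip_force: 52.8
```

```bash
python3 -c "
from h import *
for n in ('side','top'):
  c=eyes.capture(n)
  for b in blobs(c,'red',20): print(n,b[0],b[2],ray(c,b[0],.16))
cv2.imwrite('pics/b.png',cv2.resize(eyes.capture('side')['img'][120:340,150:410,::-1],(780,590)))
go((*SEAT['red'],.035,109.6))"
```

```text
side [261.08742791 248.64544406] 722.5 [0.49230648 0.27911207 0.16      ]
side [261.25318761 210.18761384] 91.5 [0.52026421 0.16624282 0.16      ]
side [483.26933054 245.79167914] 3341.0 [0.03430481 0.15713586 0.16      ]
side [493.73216374 183.96140351] 142.5 [-0.01300298 -0.05998925  0.16      ]
side [495.13939394 164.66666667] 27.5 [-0.02626444 -0.14099828  0.16      ]
side [509.82767296  26.2163522 ] 132.5 [-0.20111653 -1.1036779   0.16      ]
side [296.91643139  17.05938265] 3542.0 [ 0.65687078 -1.00188277  0.16      ]
top [197.59459459 200.93873874] 92.5 [0.5106079  0.11722594 0.16      ]
4.5 [0.5222 0.1623 0.1286] [1.8000e+02 2.0000e-02 1.0965e+02] [ 10.  23. -15.  51.  -0.  80.]
xyz [-0.0005  0.0006  0.0936] r [0.0001 0.0004 0.001 ]
```

View pics/b.png

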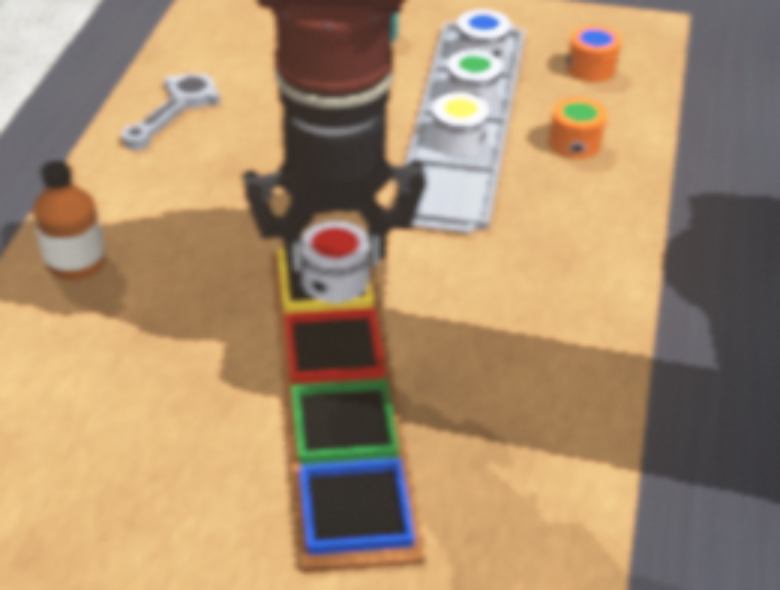

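Emit:
move_arm(
  moves=[
    {"x":0,"y":0,"z":0.02,"rx":0,"ry":0,"rz":0,"claw":0.4},
    {"x":0,"y":0,"z":0.045,"rx":0,"ry":0,"rz":0,"claw":0.4},
    {"x":0,"y":0,"z":0.065,"rx":0,"ry":0,"rz":0,"claw":0.4},
    {"x":0,"y":0,"z":0.08,"rx":0,"ry":0,"rz":0,"claw":0.4},
    {"x":0,"y":0,"z":0.088,"rx":0,"ry":0,"rz":0,"claw":0.4},
    {"x":0,"y":0,"z":0.091,"rx":0,"ry":0,"rz":0,"claw":0.4},
    {"x":0,"y":0,"z":0.093,"rx":0,"ry":0,"rz":0,"claw":0.4},
    {"x":0,"y":0,"z":0.0935,"rx":0,"ry":0,"rz":0,"claw":0.4},
    {"x":0,"y":0,"z":0.0935,"rx":0,"ry":0,"rz":0,"claw":0.4},
  ],
)

```text
clock: 5.4
tcp_pos: [0.5228, 0.1621, 0.0354]
eef_rot: [179.9, 0.0, 109.6]
ft_force: [-0.5, 0.8, -1.5]
finger_gap: 0.0527
grip_force: 52.9
```

Emit:
move_arm(
  moves=[
    {"x":0,"y":0,"z":0.0005,"rx":0,"ry":0,"rz":0,"claw":0.4},
    {"x":0,"y":0,"z":0.001,"rx":0,"ry":0,"rz":0,"claw":0.4},
    {"x":0,"y":0,"z":0.001,"rx":0,"ry":0,"rz":0,"claw":0.4},
  ],
)

```text
clock: 5.7
tcp_pos: [0.5228, 0.1622, 0.0349]
eef_rot: [179.9, 0.0, 109.6]
ft_force: [-2.5, -1.0, 9.9]
finger_gap: 0.0526
grip_force: 54.4
```

Emit:
move_arm(
  moves=[
    {"x":0,"y":0,"z":0.0005,"rx":0,"ry":0,"rz":0,"claw":0.75},
    {"x":0,"y":0,"z":0.0,"rx":0,"ry":0,"rz":0,"claw":1},
    {"x":0,"y":0,"z":0.0,"rx":0,"ry":0,"rz":0,"claw":1},
    {"x":0,"y":0,"z":0.0,"rx":0,"ry":0,"rz":0,"claw":1},
    {"x":0,"y":0,"z":0.0,"rx":0,"ry":0,"rz":0,"claw":1},
    {"x":0,"y":0,"z":-0.015,"rx":0,"ry":0,"rz":0,"claw":1},
    {"x":0,"y":0,"z":-0.04,"rx":0,"ry":0,"rz":0,"claw":1},
    {"x":0,"y":0,"z":-0.07,"rx":0,"ry":0,"rz":0,"claw":1},
    {"x":0,"y":0,"z":-0.09,"rx":0,"ry":0,"rz":0,"claw":1},
    {"x":0,"y":0,"z":-0.095,"rx":0,"ry":0,"rz":0,"claw":1},
  ],
)

```text
clock: 6.7
tcp_pos: [0.5237, 0.1624, 0.131]
eef_rot: [179.8, 0.0, 109.6]
ft_force: [-0.2, 0.1, -0.2]
finger_gap: 0.0853
grip_force: 0.0
```

```bash
python3 -c "
from h import *
go((*PIS['yellow'],.1,92.75))"
```

```text
6.7 [0.5237 0.1624 0.131 ] [1.798e+02 4.000e-02 1.096e+02] [ 10.  23. -15.  52.  -0.  80.]
xyz [-0.3061 -0.1571  0.0306] r [3.60e-03 1.00e-04 2.94e-01]
```

Emit:
move_arm(
  moves=[
    {"x":-0.02,"y":-0.01,"z":0,"rx":0,"ry":0,"rz":0.03,"claw":1},
    {"x":-0.054,"y":-0.028,"z":0,"rx":0,"ry":0,"rz":0.06,"claw":1},
    {"x":-0.088,"y":-0.045,"z":0,"rx":0,"ry":0,"rz":0.1,"claw":1},
    {"x":-0.122,"y":-0.063,"z":0,"rx":0,"ry":0,"rz":0.14,"claw":1},
    {"x":-0.156,"y":-0.08,"z":0,"rx":0,"ry":0,"rz":0.18,"claw":1},
    {"x":-0.19,"y":-0.098,"z":0,"rx":0,"ry":0,"rz":0.22,"claw":1},
    {"x":-0.224,"y":-0.115,"z":0,"rx":0,"ry":0,"rz":0.26,"claw":1},
    {"x":-0.258,"y":-0.132,"z":0,"rx":0,"ry":0,"rz":0.294,"claw":1},
    {"x":-0.29,"y":-0.149,"z":0.01,"rx":0,"ry":0,"rz":0.294,"claw":1},
    {"x":-0.306,"y":-0.157,"z":0.025,"rx":0,"ry":0,"rz":0.294,"claw":1},
    {"x":-0.306,"y":-0.157,"z":0.03,"rx":0,"ry":0,"rz":0.294,"claw":1},
    {"x":-0.306,"y":-0.157,"z":0.03,"rx":0,"ry":0,"rz":0.294,"claw":1},
  ],
)

```text
clock: 7.9
tcp_pos: [0.4759, -0.1782, 0.0974]
eef_rot: [-179.9, -0.1, 92.7]
ft_force: [0.9, 1.1, -0.0]
finger_gap: 0.0851
grip_force: 0.0
```

```bash
python3 -c "
from h import *
c=eyes.capture('side')
for n in('red','yellow'):
  for b in blobs(c,n,20): print(n,b[0],b[2],ray(c,b[0],.064))
c=eyes.capture('top')
for n in('red','yellow'):
  for b in blobs(c,n,20): print(n,b[0],b[2],ray(c,b[0],.064))
go((*PIS['yellow'],.024,92.75))"
```

```text
red [435.1963964  247.98198198] 92.5 [0.10622859 0.09719346 0.064     ]
red [259.91292876 252.81354442] 189.5 [0.51206485 0.2135536  0.064     ]
red [261.5        236.60666667] 75.0 [0.52096542 0.1623997  0.064     ]
red [492.05880009 142.34655814] 8784.0 [-0.08018042 -0.39059736  0.064     ]
red [412.2109777   18.76272156] 291.5 [ 0.16116203 -1.35519789  0.064     ]
red [324.86245772  11.82111988] 443.5 [ 0.57754496 -1.3482919   0.064     ]
yellow [255.43963964 219.76936937] 92.5 [0.55017681 0.10998245 0.064     ]
yellow [303.27333333 159.34666667] 25.0 [ 0.47479424 -0.16671261  0.064     ]
red [186.47475832 202.9575725 ] 931.0 [0.51793655 0.15641002 0.064     ]
yellow [221.77561608 192.72243839] 128.5 [0.54573388 0.07110333 0.064     ]
8.0 [ 0.477  -0.1779  0.0987] [-1.7997e+02 -4.0000e-02  9.2790e+01] [-29.  22. -23.  45.   0.  59.]
xyz [-0.001   0.0015  0.0747] r [-0.0006 -0.0006  0.0008]
```

Emit:
move_arm(
  moves=[
    {"x":-0.001,"y":0.0015,"z":0.02,"rx":0,"ry":0,"rz":0,"claw":1},
    {"x":-0.001,"y":0.0015,"z":0.045,"rx":0,"ry":0,"rz":0,"claw":1},
    {"x":-0.001,"y":0.0015,"z":0.065,"rx":0,"ry":0,"rz":0,"claw":1},
    {"x":-0.001,"y":0.0015,"z":0.075,"rx":0,"ry":0,"rz":0,"claw":1},
    {"x":-0.001,"y":0.0015,"z":0.075,"rx":0,"ry":0,"rz":0,"claw":1},
    {"x":-0.001,"y":0.0015,"z":0.075,"rx":0,"ry":0,"rz":0,"claw":0.4},
    {"x":-0.001,"y":0.0015,"z":0.075,"rx":0,"ry":0,"rz":0,"claw":0.4},
    {"x":-0.001,"y":0.0015,"z":0.075,"rx":0,"ry":0,"rz":0,"claw":0.4},
    {"x":-0.001,"y":0.0015,"z":0.075,"rx":0,"ry":0,"rz":0,"claw":0.4},
    {"x":-0.001,"y":0.0015,"z":0.075,"rx":0,"ry":0,"rz":0,"claw":0.4},
    {"x":-0.001,"y":0.0015,"z":0.075,"rx":0,"ry":0,"rz":0,"claw":0.4},
  ],
  force=50,
)

```text
clock: 9.1
tcp_pos: [0.4793, -0.18, 0.0252]
eef_rot: [179.9, 0.0, 92.8]
ft_force: [-0.9, 1.5, 8.0]
finger_gap: 0.0528
grip_force: 51.3
```

```bash
python3 -c "
from h import *
go((*SEAT['yellow'],.14,109.6))"
```

```text
9.1 [ 0.4793 -0.18    0.0252] [1.799e+02 5.000e-02 9.276e+01] [-29.  28. -27.  35.   0.  58.]
xyz [ 0.2552  0.0857 -0.1149] r [ 0.0016  0.0011 -0.294 ]
```

Emit:
move_arm(
  moves=[
    {"x":0,"y":0,"z":-0.015,"rx":0,"ry":0,"rz":0,"claw":0.4},
    {"x":0,"y":0,"z":-0.04,"rx":0,"ry":0,"rz":0,"claw":0.4},
    {"x":0,"y":0,"z":-0.07,"rx":0,"ry":0,"rz":0,"claw":0.4},
    {"x":0.01,"y":0.003,"z":-0.1,"rx":0,"ry":0,"rz":0,"claw":0.4},
    {"x":0.035,"y":0.012,"z":-0.115,"rx":0,"ry":0,"rz":-0.05,"claw":0.4},
    {"x":0.07,"y":0.024,"z":-0.115,"rx":0,"ry":0,"rz":-0.1,"claw":0.4},
    {"x":0.105,"y":0.036,"z":-0.115,"rx":0,"ry":0,"rz":-0.15,"claw":0.4},
    {"x":0.14,"y":0.048,"z":-0.115,"rx":0,"ry":0,"rz":-0.2,"claw":0.4},
    {"x":0.175,"y":0.06,"z":-0.115,"rx":0,"ry":0,"rz":-0.25,"claw":0.4},
    {"x":0.21,"y":0.072,"z":-0.115,"rx":0,"ry":0,"rz":-0.294,"claw":0.4},
    {"x":0.24,"y":0.081,"z":-0.115,"rx":0,"ry":0,"rz":-0.294,"claw":0.4},
    {"x":0.255,"y":0.086,"z":-0.115,"rx":0,"ry":0,"rz":-0.294,"claw":0.4},
  ],
)

```text
clock: 10.3
tcp_pos: [0.5527, 0.0814, 0.1394]
eef_rot: [179.9, -0.0, 109.7]
ft_force: [0.2, -1.6, -2.1]
finger_gap: 0.0531
grip_force: 53.0
```

```bash
python3 -c "
from h import *
cv2.imwrite('pics/c.png',cv2.resize(eyes.capture('side')['img'][120:340,150:410,::-1],(780,590)))
cv2.imwrite('pics/c2.png',cv2.resize(eyes.capture('top')['img'][150:270,80:280,::-1],(800,480)))
go((*SEAT['yellow'],.0372,109.6))"
```

```text
10.4 [0.5526 0.0806 0.1391] [179.96   0.   109.73] [  1.  24. -12.  54.   0.  71.]
xyz [-0.0014 -0.0007  0.1019] r [0.0007 0.0001 0.0022]
```

View pics/c.png

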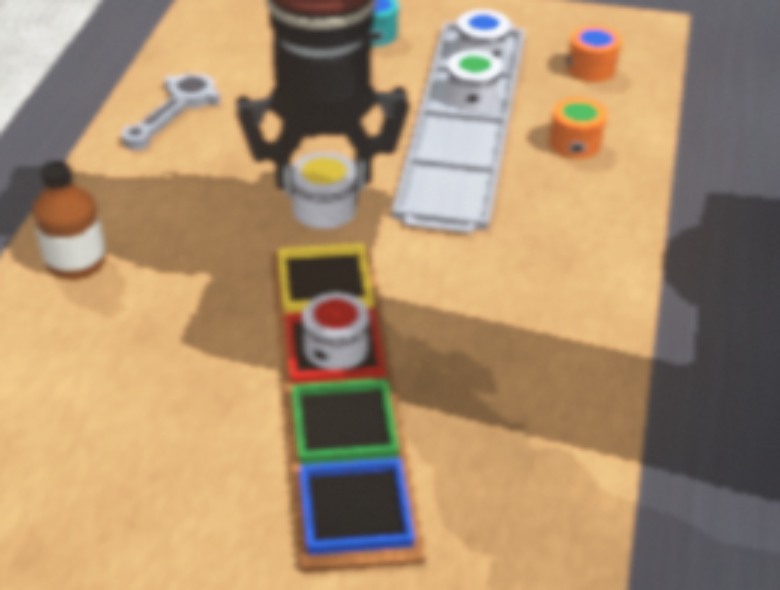

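View pics/c2.png

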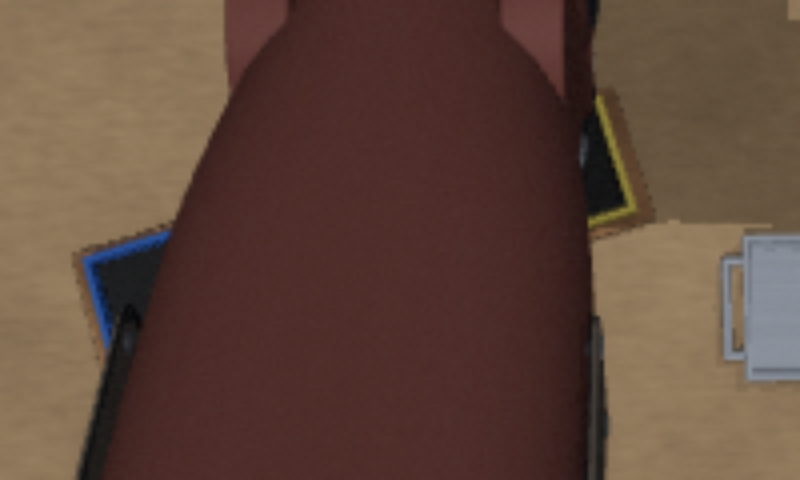

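Emit:
move_arm(
  moves=[
    {"x":-0.001,"y":-0.0007,"z":0.02,"rx":0,"ry":0,"rz":0,"claw":0.4},
    {"x":-0.001,"y":-0.0007,"z":0.045,"rx":0,"ry":0,"rz":0,"claw":0.4},
    {"x":-0.001,"y":-0.0007,"z":0.07,"rx":0,"ry":0,"rz":0,"claw":0.4},
    {"x":-0.001,"y":-0.0007,"z":0.087,"rx":0,"ry":0,"rz":0,"claw":0.4},
    {"x":-0.001,"y":-0.0007,"z":0.096,"rx":0,"ry":0,"rz":0,"claw":0.4},
    {"x":-0.001,"y":-0.0007,"z":0.099,"rx":0,"ry":0,"rz":0,"claw":0.4},
    {"x":-0.001,"y":-0.0007,"z":0.101,"rx":0,"ry":0,"rz":0,"claw":0.4},
    {"x":-0.001,"y":-0.0007,"z":0.102,"rx":0,"ry":0,"rz":0,"claw":0.4},
    {"x":-0.001,"y":-0.0007,"z":0.1025,"rx":0,"ry":0,"rz":0,"claw":0.4},
    {"x":-0.001,"y":-0.0007,"z":0.1025,"rx":0,"ry":0,"rz":0,"claw":0.4},
  ],
)

```text
clock: 11.4
tcp_pos: [0.5526, 0.0778, 0.0372]
eef_rot: [179.9, 0.0, 109.6]
ft_force: [-1.3, -0.8, 4.8]
finger_gap: 0.0525
grip_force: 53.7
```

Contact is light; release and rise.

Emit:
move_arm(
  moves=[
    {"x":0,"y":0,"z":0.0005,"rx":0,"ry":0,"rz":0,"claw":0.75},
    {"x":0,"y":0,"z":0.0,"rx":0,"ry":0,"rz":0,"claw":1},
    {"x":0,"y":0,"z":0.0,"rx":0,"ry":0,"rz":0,"claw":1},
    {"x":0,"y":0,"z":0.0,"rx":0,"ry":0,"rz":0,"claw":1},
    {"x":0,"y":0,"z":0.0,"rx":0,"ry":0,"rz":0,"claw":1},
    {"x":0,"y":0,"z":-0.015,"rx":0,"ry":0,"rz":0,"claw":1},
    {"x":0,"y":0,"z":-0.04,"rx":0,"ry":0,"rz":0,"claw":1},
    {"x":0,"y":0,"z":-0.07,"rx":0,"ry":0,"rz":0,"claw":1},
    {"x":0,"y":0,"z":-0.09,"rx":0,"ry":0,"rz":0,"claw":1},
    {"x":0,"y":0,"z":-0.095,"rx":0,"ry":0,"rz":0,"claw":1},
  ],
)

```text
clock: 12.4
tcp_pos: [0.5534, 0.078, 0.1335]
eef_rot: [179.8, 0.1, 109.6]
ft_force: [0.0, 0.3, -0.5]
finger_gap: 0.0856
grip_force: 0.0
```

```bash
python3 -c "
from h import *
go((*PIS['green'],.1,92.75))"
```

```text
12.4 [0.5534 0.078  0.1335] [1.798e+02 7.000e-02 1.096e+02] [  1.  24. -13.  53.   0.  71.]
xyz [-0.2988 -0.1855  0.0332] r [0.0036 0.0006 0.2941]
```

Emit:
move_arm(
  moves=[
    {"x":-0.02,"y":-0.012,"z":0,"rx":0,"ry":0,"rz":0.03,"claw":1},
    {"x":-0.054,"y":-0.033,"z":0,"rx":0,"ry":0,"rz":0.06,"claw":1},
    {"x":-0.088,"y":-0.055,"z":0,"rx":0,"ry":0,"rz":0.1,"claw":1},
    {"x":-0.122,"y":-0.076,"z":0,"rx":0,"ry":0,"rz":0.14,"claw":1},
    {"x":-0.156,"y":-0.097,"z":0,"rx":0,"ry":0,"rz":0.18,"claw":1},
    {"x":-0.19,"y":-0.118,"z":0,"rx":0,"ry":0,"rz":0.22,"claw":1},
    {"x":-0.224,"y":-0.139,"z":0,"rx":0,"ry":0,"rz":0.26,"claw":1},
    {"x":-0.258,"y":-0.16,"z":0,"rx":0,"ry":0,"rz":0.294,"claw":1},
    {"x":-0.285,"y":-0.177,"z":0.01,"rx":0,"ry":0,"rz":0.294,"claw":1},
    {"x":-0.299,"y":-0.1855,"z":0.025,"rx":0,"ry":0,"rz":0.294,"claw":1},
    {"x":-0.299,"y":-0.1855,"z":0.033,"rx":0,"ry":0,"rz":0.294,"claw":1},
    {"x":-0.299,"y":-0.1855,"z":0.033,"rx":0,"ry":0,"rz":0.294,"claw":1},
  ],
)

```text
clock: 13.6
tcp_pos: [0.4762, -0.265, 0.0965]
eef_rot: [-179.9, -0.1, 92.7]
ft_force: [0.2, 0.2, -0.5]
finger_gap: 0.0854
grip_force: 0.0
```

```bash
python3 -c "
from h import *
go((*PIS['green'],.024,92.75))
cv2.imwrite('pics/d.png',cv2.resize(eyes.capture('side')['img'][120:340,150:410,::-1],(780,590)))"
```

```text
13.6 [ 0.4762 -0.265   0.0965] [-1.7986e+02 -1.4000e-01  9.2710e+01] [-37.  25. -18.  47.   0.  51.]
xyz [-0.001   0.0029  0.0725] r [-0.0025 -0.0025 -0.0008]
```

View pics/d.png

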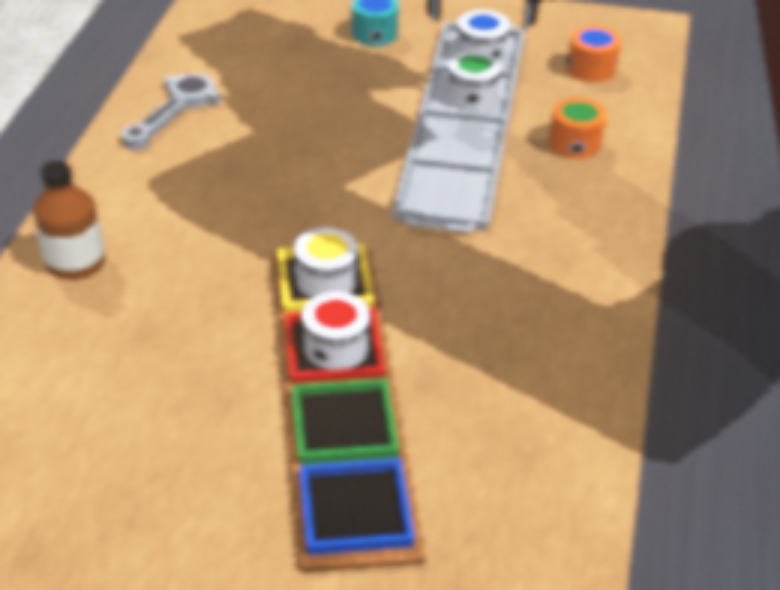

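Emit:
move_arm(
  moves=[
    {"x":-0.001,"y":0.0015,"z":0.02,"rx":0,"ry":0,"rz":0,"claw":1},
    {"x":-0.001,"y":0.0015,"z":0.045,"rx":0,"ry":0,"rz":0,"claw":1},
    {"x":-0.001,"y":0.0015,"z":0.065,"rx":0,"ry":0,"rz":0,"claw":1},
    {"x":-0.001,"y":0.0015,"z":0.074,"rx":0,"ry":0,"rz":0,"claw":1},
    {"x":-0.001,"y":0.0015,"z":0.074,"rx":0,"ry":0,"rz":0,"claw":1},
    {"x":-0.001,"y":0.0015,"z":0.074,"rx":0,"ry":0,"rz":0,"claw":0.4},
    {"x":-0.001,"y":0.0015,"z":0.074,"rx":0,"ry":0,"rz":0,"claw":0.4},
    {"x":-0.001,"y":0.0015,"z":0.074,"rx":0,"ry":0,"rz":0,"claw":0.4},
    {"x":-0.001,"y":0.0015,"z":0.074,"rx":0,"ry":0,"rz":0,"claw":0.4},
    {"x":-0.001,"y":0.0015,"z":0.074,"rx":0,"ry":0,"rz":0,"claw":0.4},
    {"x":-0.001,"y":0.0015,"z":0.074,"rx":0,"ry":0,"rz":0,"claw":0.4},
  ],
  force=50,
)

```text
clock: 14.75
tcp_pos: [0.4797, -0.2672, 0.0257]
eef_rot: [179.9, 0.1, 92.8]
ft_force: [-0.9, 2.0, 7.6]
finger_gap: 0.0526
grip_force: 51.6
```

```bash
python3 -c "
from h import *
go((*SEAT['green'],.145,109.6))"
```

```text
14.75 [ 0.4797 -0.2672  0.0257] [1.7991e+02 6.0000e-02 9.2750e+01] [-37.  31. -22.  38.   0.  50.]
xyz [ 0.5107  0.0387 -0.1197] r [ 0.0014  0.0012 -0.294 ]
```

Emit:
move_arm(
  moves=[
    {"x":0,"y":0,"z":-0.015,"rx":0,"ry":0,"rz":0,"claw":0.4},
    {"x":0,"y":0,"z":-0.04,"rx":0,"ry":0,"rz":0,"claw":0.4},
    {"x":0,"y":0,"z":-0.07,"rx":0,"ry":0,"rz":0,"claw":0.4},
    {"x":0.01,"y":0.001,"z":-0.1,"rx":0,"ry":0,"rz":0,"claw":0.4},
    {"x":0.035,"y":0.003,"z":-0.12,"rx":0,"ry":0,"rz":-0.03,"claw":0.4},
    {"x":0.07,"y":0.006,"z":-0.12,"rx":0,"ry":0,"rz":-0.06,"claw":0.4},
    {"x":0.105,"y":0.008,"z":-0.12,"rx":0,"ry":0,"rz":-0.09,"claw":0.4},
    {"x":0.14,"y":0.011,"z":-0.12,"rx":0,"ry":0,"rz":-0.12,"claw":0.4},
    {"x":0.175,"y":0.013,"z":-0.12,"rx":0,"ry":0,"rz":-0.15,"claw":0.4},
    {"x":0.21,"y":0.016,"z":-0.12,"rx":0,"ry":0,"rz":-0.18,"claw":0.4},
    {"x":0.245,"y":0.019,"z":-0.12,"rx":0,"ry":0,"rz":-0.21,"claw":0.4},
    {"x":0.27,"y":0.02,"z":-0.12,"rx":0,"ry":0,"rz":-0.23,"claw":0.4},
  ],
)

```text
clock: 15.95
tcp_pos: [0.486, 0.0057, 0.145]
eef_rot: [179.9, 0.0, 106.0]
ft_force: [-0.2, -0.2, -1.7]
finger_gap: 0.0523
grip_force: 52.9
```

```bash
python3 -c "
from h import *
go((*SEAT['green'],.145,109.6))"
```

```text
15.95 [0.486  0.0057 0.145 ] [179.94   0.   106.04] [ -8.  16. -23.  51.   0.  66.]
xyz [2.277e-01 7.340e-02 1.000e-04] r [ 0.001   0.     -0.0621]
```

Emit:
move_arm(
  moves=[
    {"x":0.035,"y":0.011,"z":0,"rx":0,"ry":0,"rz":-0.02,"claw":0.4},
    {"x":0.07,"y":0.023,"z":0,"rx":0,"ry":0,"rz":-0.04,"claw":0.4},
    {"x":0.105,"y":0.034,"z":0,"rx":0,"ry":0,"rz":-0.06,"claw":0.4},
    {"x":0.14,"y":0.045,"z":0,"rx":0,"ry":0,"rz":-0.062,"claw":0.4},
    {"x":0.175,"y":0.056,"z":0,"rx":0,"ry":0,"rz":-0.062,"claw":0.4},
    {"x":0.205,"y":0.066,"z":0,"rx":0,"ry":0,"rz":-0.062,"claw":0.4},
    {"x":0.22,"y":0.071,"z":0,"rx":0,"ry":0,"rz":-0.062,"claw":0.4},
    {"x":0.228,"y":0.0735,"z":0,"rx":0,"ry":0,"rz":-0.062,"claw":0.4},
    {"x":0.228,"y":0.0735,"z":0.01,"rx":0,"ry":0,"rz":-0.062,"claw":0.4},
    {"x":0.228,"y":0.0735,"z":0.03,"rx":0,"ry":0,"rz":-0.062,"claw":0.4},
    {"x":0.228,"y":0.0735,"z":0.04,"rx":0,"ry":0,"rz":-0.062,"claw":0.4},
    {"x":0.228,"y":0.0735,"z":0.04,"rx":0,"ry":0,"rz":-0.062,"claw":0.4},
  ],
)

```text
clock: 17.15
tcp_pos: [0.4929, 0.2416, 0.1026]
eef_rot: [-179.8, 0.0, 109.4]
ft_force: [-0.4, -0.4, -1.6]
finger_gap: 0.053
grip_force: 52.9
```

```bash
python3 -c "
from h import *
go((*SEAT['green'],.0377,109.6))"
```

```text
17.15 [0.4929 0.2416 0.1026] [-1.798e+02  1.000e-02  1.094e+02] [ 18.  25. -16.  48.  -0.  89.]
xyz [0.0028 0.002  0.0649] r [-0.0036  0.0002 -0.0035]
```

Emit:
move_arm(
  moves=[
    {"x":0.002,"y":0.001,"z":0.02,"rx":0,"ry":0,"rz":-0.002,"claw":0.4},
    {"x":0.002,"y":0.001,"z":0.04,"rx":0,"ry":0,"rz":-0.002,"claw":0.4},
    {"x":0.002,"y":0.001,"z":0.053,"rx":0,"ry":0,"rz":-0.002,"claw":0.4},
    {"x":0.002,"y":0.001,"z":0.06,"rx":0,"ry":0,"rz":-0.002,"claw":0.4},
    {"x":0.002,"y":0.001,"z":0.063,"rx":0,"ry":0,"rz":-0.002,"claw":0.4},
    {"x":0.002,"y":0.001,"z":0.064,"rx":0,"ry":0,"rz":-0.002,"claw":0.4},
    {"x":0.002,"y":0.001,"z":0.065,"rx":0,"ry":0,"rz":-0.002,"claw":0.4},
    {"x":0.002,"y":0.001,"z":0.065,"rx":0,"ry":0,"rz":-0.002,"claw":0.4},
  ],
)

```text
clock: 17.95
tcp_pos: [0.4948, 0.2455, 0.0398]
eef_rot: [180.0, 0.0, 109.6]
ft_force: [0.4, 0.3, -1.0]
finger_gap: 0.0525
grip_force: 52.9
```

Emit:
move_arm(
  moves=[
    {"x":0,"y":-0.001,"z":0.001,"rx":0,"ry":0,"rz":0,"claw":0.4},
    {"x":0,"y":-0.001,"z":0.002,"rx":0,"ry":0,"rz":0,"claw":0.4},
    {"x":0,"y":-0.001,"z":0.0025,"rx":0,"ry":0,"rz":0,"claw":0.4},
    {"x":0,"y":-0.001,"z":0.0025,"rx":0,"ry":0,"rz":0,"claw":0.4},
  ],
)

```text
clock: 18.35
tcp_pos: [0.4935, 0.2452, 0.0377]
eef_rot: [180.0, -0.0, 109.6]
ft_force: [-3.3, -1.7, 11.0]
finger_gap: 0.0527
grip_force: 54.4
```

Emit:
move_arm(
  moves=[
    {"x":0,"y":0,"z":0.0,"rx":0,"ry":0,"rz":0,"claw":0.75},
    {"x":0,"y":0,"z":0.0,"rx":0,"ry":0,"rz":0,"claw":1},
    {"x":0,"y":0,"z":0.0,"rx":0,"ry":0,"rz":0,"claw":1},
    {"x":0,"y":0,"z":0.0,"rx":0,"ry":0,"rz":0,"claw":1},
    {"x":0,"y":0,"z":0.0,"rx":0,"ry":0,"rz":0,"claw":1},
    {"x":0,"y":0,"z":-0.015,"rx":0,"ry":0,"rz":0,"claw":1},
    {"x":0,"y":0,"z":-0.04,"rx":0,"ry":0,"rz":0,"claw":1},
    {"x":0,"y":0,"z":-0.07,"rx":0,"ry":0,"rz":0,"claw":1},
    {"x":0,"y":0,"z":-0.1,"rx":0,"ry":0,"rz":0,"claw":1},
    {"x":0,"y":0,"z":-0.11,"rx":0,"ry":0,"rz":0,"claw":1},
  ],
)

```text
clock: 19.35
tcp_pos: [0.4949, 0.2456, 0.1496]
eef_rot: [179.8, 0.0, 109.6]
ft_force: [-0.2, 0.3, 0.3]
finger_gap: 0.0852
grip_force: 0.0
```

```bash
python3 -c "
from h import *
go((*PIS['blue'],.145,92.75))"
```

```text
19.35 [0.4949 0.2456 0.1496] [179.77   0.   109.6 ] [ 19.  23. -13.  54.   0.  89.]
xyz [-0.5585 -0.2115  0.0038] r [ 0.0041 -0.0006  0.2941]
```

Emit:
move_arm(
  moves=[
    {"x":-0.02,"y":-0.008,"z":0,"rx":0,"ry":0,"rz":0.03,"claw":1},
    {"x":-0.057,"y":-0.022,"z":0,"rx":0,"ry":0,"rz":0.06,"claw":1},
    {"x":-0.094,"y":-0.036,"z":0,"rx":0,"ry":0,"rz":0.09,"claw":1},
    {"x":-0.131,"y":-0.05,"z":0,"rx":0,"ry":0,"rz":0.12,"claw":1},
    {"x":-0.168,"y":-0.064,"z":0,"rx":0,"ry":0,"rz":0.15,"claw":1},
    {"x":-0.205,"y":-0.078,"z":0,"rx":0,"ry":0,"rz":0.18,"claw":1},
    {"x":-0.242,"y":-0.092,"z":0,"rx":0,"ry":0,"rz":0.21,"claw":1},
    {"x":-0.279,"y":-0.106,"z":0,"rx":0,"ry":0,"rz":0.24,"claw":1},
    {"x":-0.316,"y":-0.12,"z":0,"rx":0,"ry":0,"rz":0.27,"claw":1},
    {"x":-0.353,"y":-0.134,"z":0,"rx":0,"ry":0,"rz":0.294,"claw":1},
    {"x":-0.39,"y":-0.148,"z":0,"rx":0,"ry":0,"rz":0.294,"claw":1},
    {"x":-0.42,"y":-0.159,"z":0,"rx":0,"ry":0,"rz":0.294,"claw":1},
  ],
)

```text
clock: 20.55
tcp_pos: [0.484, -0.206, 0.1461]
eef_rot: [-180.0, -0.0, 92.7]
ft_force: [0.8, 0.4, -0.6]
finger_gap: 0.0857
grip_force: 0.0
```

```bash
python3 -c "
from h import *
go((*PIS['blue'],.1,92.75))"
```

```text
20.55 [ 0.484  -0.206   0.1461] [-1.7997e+02 -1.0000e-02  9.2700e+01] [-31.  20. -17.  53.  -0.  56.]
xyz [-0.1453 -0.0077  0.0461] r [-0.0005 -0.0001 -0.0009]
```

Emit:
move_arm(
  moves=[
    {"x":-0.03,"y":-0.002,"z":0,"rx":0,"ry":0,"rz":0,"claw":1},
    {"x":-0.065,"y":-0.004,"z":0,"rx":0,"ry":0,"rz":0,"claw":1},
    {"x":-0.1,"y":-0.006,"z":0,"rx":0,"ry":0,"rz":0,"claw":1},
    {"x":-0.13,"y":-0.007,"z":0.01,"rx":0,"ry":0,"rz":0,"claw":1},
    {"x":-0.145,"y":-0.0077,"z":0.03,"rx":0,"ry":0,"rz":0,"claw":1},
    {"x":-0.145,"y":-0.0077,"z":0.046,"rx":0,"ry":0,"rz":0,"claw":1},
    {"x":-0.145,"y":-0.0077,"z":0.046,"rx":0,"ry":0,"rz":0,"claw":1},
    {"x":-0.145,"y":-0.0077,"z":0.046,"rx":0,"ry":0,"rz":0,"claw":1},
  ],
)

```text
clock: 21.35
tcp_pos: [0.4835, -0.3487, 0.1005]
eef_rot: [-179.9, -0.1, 92.8]
ft_force: [0.0, 0.1, -0.4]
finger_gap: 0.0852
grip_force: 0.0
```

```bash
python3 -c "
from h import *
cv2.imwrite('pics/e.png',cv2.resize(eyes.capture('side')['img'][120:340,150:410,::-1],(780,590)))
go((*PIS['blue'],.024,92.75))"
```

```text
21.4 [ 0.484  -0.3489  0.1012] [179.99   0.    92.77] [-43.  30.  -9.  51.   0.  44.]
xyz [-0.0025 -0.001   0.0772] r [0.0001 0.     0.0004]
```

View pics/e.png

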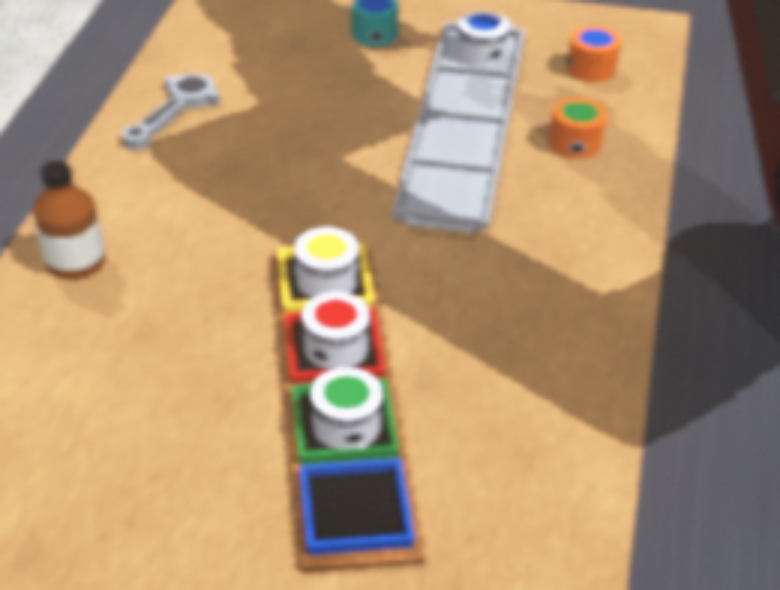

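Red, yellow and green stand upright in their seats; blue is still in its pocket (crop pixel 484,25).

Emit:
move_arm(
  moves=[
    {"x":-0.002,"y":-0.001,"z":0.02,"rx":0,"ry":0,"rz":0,"claw":1},
    {"x":-0.002,"y":-0.001,"z":0.045,"rx":0,"ry":0,"rz":0,"claw":1},
    {"x":-0.002,"y":-0.001,"z":0.065,"rx":0,"ry":0,"rz":0,"claw":1},
    {"x":-0.002,"y":-0.001,"z":0.077,"rx":0,"ry":0,"rz":0,"claw":1},
    {"x":-0.002,"y":-0.001,"z":0.077,"rx":0,"ry":0,"rz":0,"claw":1},
    {"x":-0.002,"y":-0.001,"z":0.077,"rx":0,"ry":0,"rz":0,"claw":0.4},
    {"x":-0.002,"y":-0.001,"z":0.077,"rx":0,"ry":0,"rz":0,"claw":0.4},
    {"x":-0.002,"y":-0.001,"z":0.077,"rx":0,"ry":0,"rz":0,"claw":0.4},
    {"x":-0.002,"y":-0.001,"z":0.077,"rx":0,"ry":0,"rz":0,"claw":0.4},
    {"x":-0.002,"y":-0.001,"z":0.077,"rx":0,"ry":0,"rz":0,"claw":0.4},
    {"x":-0.002,"y":-0.001,"z":0.077,"rx":0,"ry":0,"rz":0,"claw":0.4},
  ],
  force=50,
)

```text
clock: 22.5
tcp_pos: [0.4836, -0.3518, 0.0254]
eef_rot: [179.9, 0.1, 92.8]
ft_force: [-1.1, 1.6, 6.3]
finger_gap: 0.0526
grip_force: 51.8
```

```bash
python3 -c "
from h import *
go((*SEAT['blue'],.145,109.6))"
```

```text
22.5 [ 0.4836 -0.3518  0.0254] [1.7991e+02 9.0000e-02 9.2750e+01] [-43.  35. -13.  42.   0.  44.]
xyz [ 0.6795  0.0133 -0.1206] r [ 0.0014  0.0018 -0.2941]
```

Emit:
move_arm(
  moves=[
    {"x":0,"y":0,"z":-0.015,"rx":0,"ry":0,"rz":0,"claw":0.4},
    {"x":0,"y":0,"z":-0.04,"rx":0,"ry":0,"rz":0,"claw":0.4},
    {"x":0,"y":0,"z":-0.07,"rx":0,"ry":0,"rz":0,"claw":0.4},
    {"x":0.01,"y":0,"z":-0.1,"rx":0,"ry":0,"rz":0,"claw":0.4},
    {"x":0.035,"y":0.001,"z":-0.12,"rx":0,"ry":0,"rz":-0.03,"claw":0.4},
    {"x":0.07,"y":0.001,"z":-0.12,"rx":0,"ry":0,"rz":-0.06,"claw":0.4},
    {"x":0.105,"y":0.002,"z":-0.12,"rx":0,"ry":0,"rz":-0.09,"claw":0.4},
    {"x":0.14,"y":0.003,"z":-0.12,"rx":0,"ry":0,"rz":-0.12,"claw":0.4},
    {"x":0.175,"y":0.003,"z":-0.12,"rx":0,"ry":0,"rz":-0.15,"claw":0.4},
    {"x":0.21,"y":0.004,"z":-0.12,"rx":0,"ry":0,"rz":-0.18,"claw":0.4},
    {"x":0.245,"y":0.005,"z":-0.12,"rx":0,"ry":0,"rz":-0.21,"claw":0.4},
    {"x":0.28,"y":0.005,"z":-0.12,"rx":0,"ry":0,"rz":-0.23,"claw":0.4},
  ],
)

```text
clock: 23.7
tcp_pos: [0.4746, -0.07, 0.1446]
eef_rot: [179.9, 0.0, 106.0]
ft_force: [0.3, -1.3, -1.3]
finger_gap: 0.0528
grip_force: 52.8
```

```bash
python3 -c "
from h import *
go((*SEAT['blue'],.145,109.6))"
```

```text
23.7 [ 0.4746 -0.07    0.1446] [1.7993e+02 4.0000e-02 1.0599e+02] [-17.  16. -24.  50.   0.  57.]
xyz [ 0.3852  0.0994 -0.0006] r [ 0.0012  0.0008 -0.0631]
```

Emit:
move_arm(
  moves=[
    {"x":0.035,"y":0.009,"z":0,"rx":0,"ry":0,"rz":-0.02,"claw":0.4},
    {"x":0.07,"y":0.018,"z":0,"rx":0,"ry":0,"rz":-0.04,"claw":0.4},
    {"x":0.105,"y":0.027,"z":0,"rx":0,"ry":0,"rz":-0.063,"claw":0.4},
    {"x":0.14,"y":0.036,"z":0,"rx":0,"ry":0,"rz":-0.063,"claw":0.4},
    {"x":0.175,"y":0.045,"z":0,"rx":0,"ry":0,"rz":-0.063,"claw":0.4},
    {"x":0.21,"y":0.054,"z":0,"rx":0,"ry":0,"rz":-0.063,"claw":0.4},
    {"x":0.245,"y":0.063,"z":0,"rx":0,"ry":0,"rz":-0.063,"claw":0.4},
    {"x":0.28,"y":0.072,"z":0,"rx":0,"ry":0,"rz":-0.063,"claw":0.4},
    {"x":0.315,"y":0.081,"z":0,"rx":0,"ry":0,"rz":-0.063,"claw":0.4},
    {"x":0.345,"y":0.089,"z":0,"rx":0,"ry":0,"rz":-0.063,"claw":0.4},
    {"x":0.37,"y":0.0955,"z":0,"rx":0,"ry":0,"rz":-0.063,"claw":0.4},
    {"x":0.385,"y":0.0995,"z":0,"rx":0,"ry":0,"rz":-0.063,"claw":0.4},
  ],
)

```text
clock: 24.9
tcp_pos: [0.4644, 0.3282, 0.1444]
eef_rot: [179.9, -0.0, 109.6]
ft_force: [0.5, -0.1, -1.9]
finger_gap: 0.0525
grip_force: 52.8
```

```bash
python3 -c "
from h import *
eyes.capture('side');eyes.capture('top');
go((*SEAT['blue'],.0374,109.6))"
```

```text
25.0 [0.4645 0.3277 0.1441] [ 1.7995e+02 -2.0000e-02  1.0965e+02] [ 28.  25. -10.  55.   0.  98.]
xyz [ 1.000e-04 -5.000e-04  1.067e-01] r [ 0.0009 -0.0003  0.0009]
```

Emit:
move_arm(
  moves=[
    {"x":0,"y":0,"z":0.02,"rx":0,"ry":0,"rz":0,"claw":0.4},
    {"x":0,"y":0,"z":0.045,"rx":0,"ry":0,"rz":0,"claw":0.4},
    {"x":0,"y":0,"z":0.07,"rx":0,"ry":0,"rz":0,"claw":0.4},
    {"x":0,"y":0,"z":0.09,"rx":0,"ry":0,"rz":0,"claw":0.4},
    {"x":0,"y":0,"z":0.1,"rx":0,"ry":0,"rz":0,"claw":0.4},
    {"x":0,"y":0,"z":0.104,"rx":0,"ry":0,"rz":0,"claw":0.4},
    {"x":0,"y":0,"z":0.106,"rx":0,"ry":0,"rz":0,"claw":0.4},
    {"x":0,"y":0,"z":0.107,"rx":0,"ry":0,"rz":0,"claw":0.4},
    {"x":0,"y":0,"z":0.107,"rx":0,"ry":0,"rz":0,"claw":0.4},
  ],
)

```text
clock: 25.9
tcp_pos: [0.465, 0.3264, 0.0375]
eef_rot: [179.9, -0.0, 109.5]
ft_force: [-0.8, 0.5, -1.8]
finger_gap: 0.0524
grip_force: 52.8
```

Emit:
move_arm(
  moves=[
    {"x":0,"y":0,"z":0.0005,"rx":0,"ry":0,"rz":0,"claw":0.4},
    {"x":0,"y":0,"z":0.001,"rx":0,"ry":0,"rz":0,"claw":0.4},
    {"x":0,"y":0,"z":0.001,"rx":0,"ry":0,"rz":0,"claw":0.4},
  ],
)

```text
clock: 26.2
tcp_pos: [0.465, 0.3265, 0.0374]
eef_rot: [179.9, -0.0, 109.5]
ft_force: [-3.0, -1.6, 10.6]
finger_gap: 0.0526
grip_force: 54.5
```

Emit:
move_arm(
  moves=[
    {"x":0,"y":0,"z":0.0,"rx":0,"ry":0,"rz":0,"claw":0.75},
    {"x":0,"y":0,"z":0.0,"rx":0,"ry":0,"rz":0,"claw":1},
    {"x":0,"y":0,"z":0.0,"rx":0,"ry":0,"rz":0,"claw":1},
    {"x":0,"y":0,"z":0.0,"rx":0,"ry":0,"rz":0,"claw":1},
    {"x":0,"y":0,"z":0.0,"rx":0,"ry":0,"rz":0,"claw":1},
    {"x":0,"y":0,"z":-0.015,"rx":0,"ry":0,"rz":0,"claw":1},
    {"x":0,"y":0,"z":-0.04,"rx":0,"ry":0,"rz":0,"claw":1},
    {"x":0,"y":0,"z":-0.07,"rx":0,"ry":0,"rz":0,"claw":1},
    {"x":0,"y":0,"z":-0.1,"rx":0,"ry":0,"rz":0,"claw":1},
    {"x":0,"y":0,"z":-0.13,"rx":0,"ry":0,"rz":0,"claw":1},
    {"x":0.03,"y":0,"z":-0.15,"rx":0,"ry":0,"rz":0,"claw":1},
    {"x":0.06,"y":0,"z":-0.16,"rx":0,"ry":0,"rz":0,"claw":1},
  ],
)

```text
clock: 27.4
tcp_pos: [0.4453, 0.3835, 0.1982]
eef_rot: [179.8, -0.0, 109.4]
ft_force: [0.6, 1.0, -0.3]
finger_gap: 0.085
grip_force: 0.0
```

Emit:
move_arm(
  moves=[
    {"x":0.03,"y":0,"z":0,"rx":0,"ry":0,"rz":0,"claw":1},
    {"x":0.06,"y":-0.02,"z":0,"rx":0,"ry":0,"rz":0,"claw":1},
    {"x":0.09,"y":-0.05,"z":0,"rx":0,"ry":0,"rz":0,"claw":1},
    {"x":0.11,"y":-0.08,"z":0,"rx":0,"ry":0,"rz":0,"claw":1},
    {"x":0.12,"y":-0.11,"z":0,"rx":0,"ry":0,"rz":0,"claw":1},
    {"x":0.12,"y":-0.13,"z":0,"rx":0,"ry":0,"rz":0,"claw":1},
    {"x":0.12,"y":-0.13,"z":0,"rx":0,"ry":0,"rz":0,"claw":1},
    {"x":0.12,"y":-0.13,"z":0,"rx":0,"ry":0,"rz":0,"claw":1},
  ],
)

```text
clock: 28.2
tcp_pos: [0.2819, 0.4527, 0.196]
eef_rot: [180.0, -0.0, 109.6]
ft_force: [0.4, 0.2, -0.4]
finger_gap: 0.0855
grip_force: 0.0
```

```bash
python3 -c "
from h import *
c=eyes.capture('top')
cv2.imwrite('pics/f.png',cv2.resize(c['img'][70:290,90:350,::-1],(700,592)))
cv2.imwrite('pics/g.png',cv2.resize(eyes.capture('side')['img'][120:340,150:410,::-1],(780,590)))
import numpy as np
for n in HUE:
  k,l,st,ce=cv2.connectedComponentsWithStats(mask(c['img'],n))
  for s,e in zip(st[1:],ce[1:]):
    p=ray(c,e,.064)
    if 30<s[4]<200: print(n,s[4],p.round(4),round(float(np.hypot(*(p[:2]-SEAT[n]))),4))
"
```

```text
red 167 [0.5217 0.1624 0.064 ] 0.0013
yellow 142 [0.5522 0.0788 0.064 ] 0.0004
green 123 [0.492  0.2222 0.064 ] 0.0227
green 158 [0.4926 0.2483 0.064 ] 0.0036
green 112 [ 0.3611 -0.2038  0.064 ] 0.4677
blue 113 [0.6341 0.6019 0.064 ] 0.3226
blue 161 [ 0.6064 -0.365   0.064 ] 0.7071
blue 180 [0.4641 0.3271 0.064 ] 0.0006
blue 175 [ 0.3598 -0.3484  0.064 ] 0.6841
```

View pics/f.png

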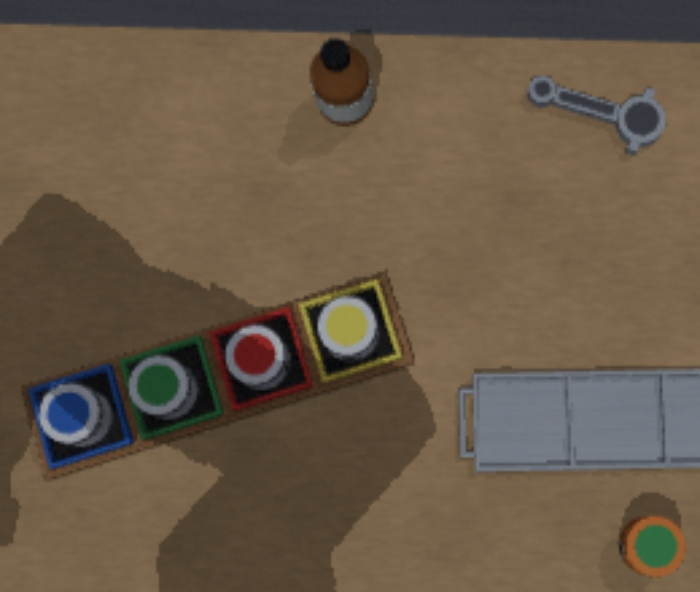

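View pics/g.png

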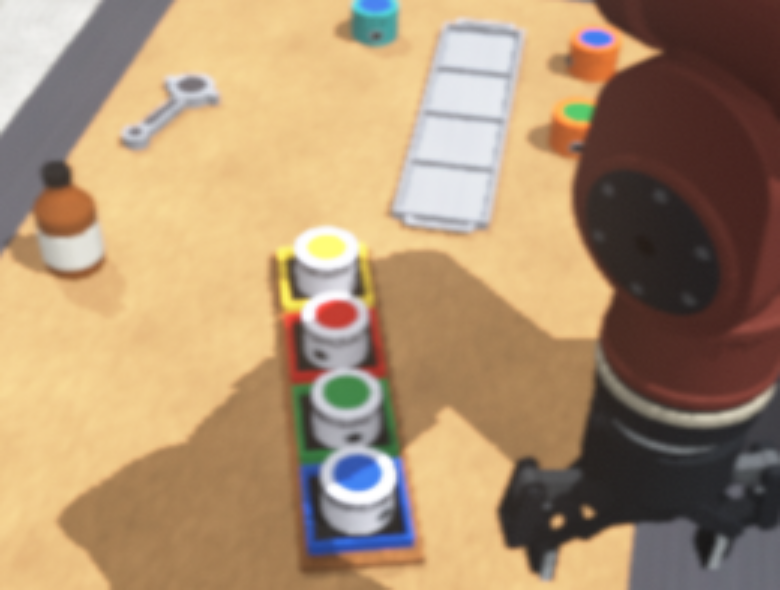

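All four stand upright, within about 4 mm of their seat centres; the bottle and rod have not moved.

```bash
python3 -c "
from cell import robot
print(robot.hand_in())"
```

```text
the job is handed in; nothing more can be done
None
```

All four pistons were moved in the order red, yellow, green, blue; each stands upright in the seat of its colour within about 4 mm of centre, the bottle and rod were left where they stood, and the job is handed in (no verdict was returned).

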